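# Close a casting mould on its dowels and hold it shut

## Robot

A 7-joint arm with a two-finger parallel gripper is mounted at the origin on a cart in front of the work surface, level with it; the furniture and walls round the work are solid. World frame = base frame: x ahead of the robot, y to its left, z up, the work surface at z = 0. Lengths are in m, angles in rad, forces in N, time in s.
With the tool pointing down it reaches from about 0.4 to 0.85 m from the base axis. Payload 4.5 kg.
Tool frame: the origin (TCP) lies midway between the tips of the shut fingers; the grasp point (between the pads) lies 19 mm behind it; z points along the fingers, y is the line along which they close (so a half turn about z gives the same grasp; the last joint's range is limited). The gripper opens to 88 mm and grips with 3 to 60 N. Pads are 18 mm wide; open, the fingers measure 123 mm over their backs; the gripper's body (75 mm by 187 mm) begins 45 mm behind the grasp point.
Start: joints at [-1.299, 0.689, -0.195, 1.565, 0.157, 0.902, -0.215], TCP at [0.147, 0.607, 0.239] pointing down, gripper open.
Joint ranges: [-3.01, 3.01], [-0.46, 2.08], [-1.47, 1.51], [0.13, 2.56], [-1, 4.14], [0.04, 2.09], [-2.66, 2.66]. Speed limits (rad/s): [2.57, 2.57, 3.14, 3.14, 3.14, 3.14, 3.14].

## Interface

Orientations are given as a unit quaternion [x, y, z, w].
In Python, from plant import r gives the robot as it stands.
- The arm moves only by the tool carry_out, never from a script. Its argument "plan" is a list of rows, each an object with "rot": the turn, a rotation vector about the tool's x, y, z in rad, a list of three; "xyz": the shift along the tool's x, y, z in m, a list of three; "grip": the closure in counts, from 0 (fully open) to 255 (shut). In form: [{"rot": [wx, wy, wz], "xyz": [dx, dy, dz], "grip": grip}, ...]. A call has 1 to 8 rows; each row is the pose to reach, as a shift and turn from the pose commanded when the call began, along the tool's axes at that moment; what a row does not reach only later rows make up. A row lasts 1/12 s, in which the tool goes at most 41.7 mm and 7.16 degrees, less where a joint would pass 70% of its speed; a pose out of reach is approached as far as the arm can. A call with a gripper value outside its range is refused whole. The fingers move at their own pace and stop on an object; "squeeze" is the grip in N (left out, the last holds). Time passes only in rows, so rows that repeat a pose let the fingers close. It gives the time, the measured TCP pose, the force, the opening and the grip force at its end, in the units of the state.
- r.get_state(): the state, without advancing time (a new reading comes with each control period).
- r.snapshot(name): name is "scene" or "top"; returns the picture (384x512x3 uint8, red, green, blue); there is no depth.
- r.camera_params(name): a dict with "fx", "fy", "cx", "cy" (pixels), "position" and "attitude" of the camera in the world. Camera axes: x right, y down, z forward; pixel columns grow to the right and rows downward; lengths in m; the calibration is good to about 2 mm. A picture is of the moment at which its call begins. camera_params takes no time and is no camera call.
- r.finish_job(): hands the job in; it is judged then, once.
The state is a dict: "clock": time; "q": joint angles; "qd": joint speeds; "joint_torque": joint torques, N m; "tool_pos": TCP position; "eef_rot": TCP orientation; "contact_force": force on the tool from outside, world axes, zero at the start; "moment": the same for the moment, N m; "opening": opening from 0.0 (shut) to 1.0 (fully open); "finger_force": force on a finger pad.
Only numpy, scipy, OpenCV 4.12 (cv2) and the standard library are available. Lean on these libraries where they do the work, as an engineer would, in place of code of your own. Each camera call takes 0.05 s, during which the arm holds its last target. There are 200 camera calls.

## Task

Open the clear guard of the moulding station by its red handle, gently and without swinging it fast, until it rests back on its stop. Then pick up the loose upper mould half, seat it fully and flush on the two dowels of the lower half, and press the pair down until the sprung lower half is down on its stop. Finish while still gripping the upper half and holding the pair pressed down there (do not let go), with the guard still open and the other things on the bench left alone.

Things in the scene. Friction and masses are not known exactly. Their poses are not given: they have to be found in the camera images.
- guard_hinge (a point): Middle of the guard's hinge line on the grey moulding station (base plate 150 x 170 mm, 10 mm thick, fixed to the bench, hinge on its right side as seen by the robot, so that the guard opens towards the robot's right). x axis: along the hinge line; the closed guard extends from it along -y; z up. The hinge line is 70 mm above the bench and 85 mm to +y of the lower mould half's centre.
- guard_handle (a point): Middle of the red handle bar of the guard, round, 10 mm thick, 84 mm long between its two side arms and parallel to the hinge line, 200 mm from the hinge line in the plane of the guard (40 mm free gap between the bar and the guard's aluminium edge). At the closed position it is 70 mm above the bench, at the stop about 267 mm. Axes turn with the guard: x along the bar, -y away from the hinge.
- guard (a joint): Opening angle of the clear guard (130 mm wide, aluminium frame) in rad: 0 closed (level), 1.75 on its stop (upright, just past vertical). The hinge is stiff: the guard stays wherever it is left and takes about 2 N at the handle to lift.
- lower_face (a point): Centre of the upper (mating) face of the lower mould half, a blue block 110 (x) x 56 (y) x 26 mm high under the guard; the face is 44 mm above the bench when not pressed. Two steel dowels, 8 mm diameter with tapered tips, stand 16 mm up from this face at x = +42 and -42 mm. z up. It follows the lower half when this is pressed down.
- lower_half (a joint): How far the lower mould half is pushed down on its springs, in m: 0 up (as it starts), 0.006 down on its stop. The springs take roughly 7 N at the start of the travel and 14 N at the stop (the upper half's own weight counts towards it).
- upper_grip (a point): Centre of the black grip rib on top of the loose upper mould half, a blue block 110 (x) x 56 (y) x 28 mm high, about 0.25 kg, lying on the bench with its underside down. The rib is 56 (x) x 22 (y) x 24 mm high; this point is 40 mm above the underside of the block and 12 mm below the rib's top. Two through holes of 10 mm diameter lie at x = +42 and -42 mm for the dowels. It fits either way round; fully seated, this point is 40 mm above point lower_face.
- upper_half: The loose upper mould half itself; origin at the centre of its underside, axes as for point upper_grip.
- glue_pot: Small jar with a white lid, 38 mm diameter, 46 mm high, loose; origin at the centre of its underside. To be left alone.
- small_carton: Small red and white card box, 26 x 34 x 30 mm high, loose; origin at the centre of its underside. To be left alone.
- green_tape: Roll of green tape lying flat, 73 mm diameter, 18 mm high, loose; origin at the centre of its underside. To be left alone.
- rubber_block: Black rubber sanding block, 42 x 68 x 26 mm high, loose; origin at the centre of its underside. To be left alone.

How it is judged:
On the way, in this order (a step that is already met when the one before it is completed fails the run):
1. the guard is back on its stop (value of joint guard above 1.66 rad), for 0.2 s.
2. the upper half is lifted clear of the bench (height (world z) of upper_grip above 0.08 m and contact force between the fingers and upper_half above 1 N), for 0.2 s.
At the end, for the whole second after the job is handed in: Guard open (over 1.6 rad). Upper half seated on the dowels: centres within 3 mm, lengths within 0.06 rad, faces shut within 2 mm and parallel within 0.05 rad. Lower half pressed down at least 4.5 of its 6 mm; fingers bear on the upper half with over 3 N; all still (value of joint guard above 1.6 rad and horizontal distance between upper_grip and lower_face below 0.003 m and z of upper_grip in the frame of lower_face between 0.038 and 0.042 m and angle between the x axis of upper_grip and the x axis of lower_face, either way round below 0.06 rad and angle between the z axis of upper_grip and the z axis of lower_face, either way round below 0.05 rad and value of joint lower_half above 0.0045 m and contact force between the fingers and upper_half above 3 N and linear speed of upper_half below 0.02 m/s); the arm keeps its last pose, push and grip.
It fails at once if the guard is swung or slammed (faster than 3 rad/s) (velocity of joint guard above 3 rad/s or velocity of joint guard below -3 rad/s).
It fails at once if a bystander (jar, carton, tape roll, sanding block) is moved more than 25 mm (distance of any of glue_pot, small_carton, green_tape, rubber_block from where it was at the start of the episode above 0.025 m).
It also fails if it takes over 58 s, if anything falls off the work surface, if the arm or the gripper's body presses on something with over 40 N, if the wrist force passes 120 N, or if a joint passes its speed limit or range.

## Working session

There is one attempt and no reset: what is moved stays moved. The work goes in short steps, Python scripts to look and compute and a tool call to move; the robot and the scene stay as the last step left them, time stands still between calls to the robot, and variables do not carry over. Pictures are saved under pics/ and viewed, at most 12 in all, crops included, and the job is handed in when it is done.

Besides the shell and the picture viewer there is one more tool, called after "Call:" as name([rows], argument=value, ...), one row to a line, values as JSON. carry_out: Moves the arm, as the interface text tells. Its arguments: {"type":"object","properties":{"plan":{"type":"array"},"squeeze":{"type":"number"}},"required":["plan"]}

```bash
mkdir -p pics; ls; python3 - <<'E'
from plant import r
import cv2
for n in("scene","top"):
    cv2.imwrite(f"pics/{n}0.png",r.snapshot(n)[:,:,::-1]); print(r.camera_params(n))
s=r.get_state(); print(s)
E
```

```text
pics
{'fx': 394.2235953313144, 'fy': 394.2235953313144, 'cx': 252.61154699218613, 'cy': 188.50776356495592, 'position': array([-0.02197064, -0.92024809,  0.65046737]), 'attitude': array([ 0.82809856, -0.21307149,  0.14425144, -0.498041  ])}
{'fx': 366.50288784735454, 'fy': 366.50288784735454, 'cx': 259.83372435937366, 'cy': 191.4309870603355, 'position': array([ 0.37218883, -0.008433  ,  1.32678834]), 'attitude': array([-0.70348211,  0.70817819, -0.03956566,  0.04506809])}
{'clock': 0.1, 'q': array([-1.29920236,  0.68989235, -0.19451797,  1.56620896,  0.15729996,
        0.90251149, -0.21510439]), 'qd': array([ 0.00054281, -0.00301364,  0.00106155, -0.00182498, -0.00123169,
        0.00237221, -0.00098343]), 'joint_torque': array([-2.33376413e-03, -5.28507221e+01, -1.27089500e+00, -1.53841031e+01,
       -5.24212781e-02,  1.99720605e-03,  3.91598212e-05]), 'tool_pos': array([0.14713727, 0.60686161, 0.23800331]), 'eef_rot': array([ 1.18584020e-01,  9.92943687e-01, -8.14038468e-04, -3.60324200e-05]), 'contact_force': array([-0.43931548, -0.48052919,  0.25225542]), 'moment': array([-0.04242402, -0.00676058,  0.01375113]), 'finger_force': 0.0, 'opening': 0.9977359856460214}
```

View pics/scene0.png

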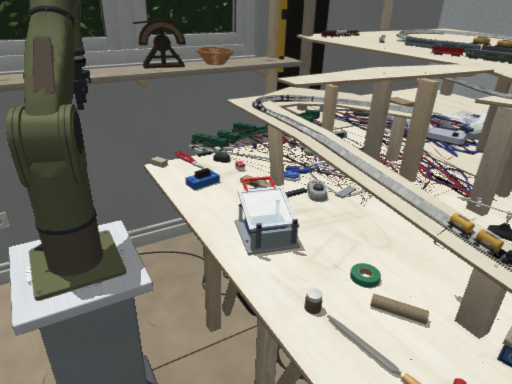

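View pics/top0.png

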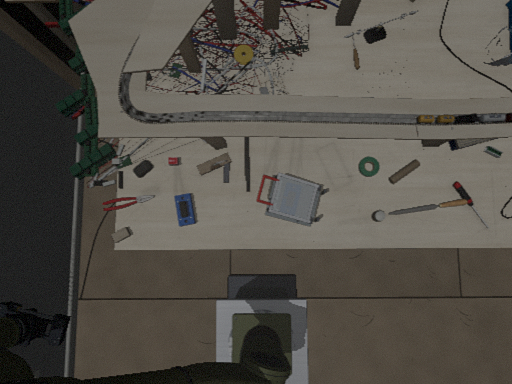

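The scene view shows the guard at about (268,215) with the red handle on its far side at (258,183), and the blue upper half at (203,178). In the top view they are at station (293,198), handle (266,190) and upper half (185,209). I'll enlarge the top view next.

```bash
cat > h.py <<'E'
import numpy as np,cv2
from scipy.spatial.transform import Rotation as R
from plant import r
def cam(n):
    p=r.camera_params(n); return p,R.from_quat(p['attitude']).as_matrix(),np.array(p['position'])
def back(n,u,v,z):
    p,A,c=cam(n); d=A@np.array([(u-p['cx'])/p['fx'],(v-p['cy'])/p['fy'],1]); return c+d*(z-c[2])/d[2]
def proj(n,X):
    p,A,c=cam(n); d=(np.atleast_2d(X)-c)@A; return np.c_[p['fx']*d[:,0]/d[:,2]+p['cx'],p['fy']*d[:,1]/d[:,2]+p['cy']]
E
python3 - <<'E'
from h import *
for p in [(185,209,.064),(266,190,.07),(293,198,.07),(200,137,.3),(378,215,.046)]: print(p,back("top",*p).round(3))
t=cv2.imread("pics/top0.png"); s=cv2.imread("pics/scene0.png")
a=cv2.resize(t[150:250,100:340],None,fx=3.3,fy=3.3,interpolation=cv2.INTER_CUBIC)
cv2.imwrite("pics/a.png",cv2.convertScaleAbs(a,alpha=1.4))
b=cv2.resize(s[145:260,150:350],None,fx=4,fy=4,interpolation=cv2.INTER_CUBIC)
cv2.imwrite("pics/b.png",b)
E
```

```text
(185, 209, 0.064) [0.465 0.26  0.064]
(266, 190, 0.07) [ 0.528 -0.02   0.07 ]
(293, 198, 0.07) [ 0.5   -0.113  0.07 ]
(200, 137, 0.3) [0.655 0.17  0.3  ]
(378, 215, 0.046) [ 0.441 -0.41   0.046]
```

View pics/a.png

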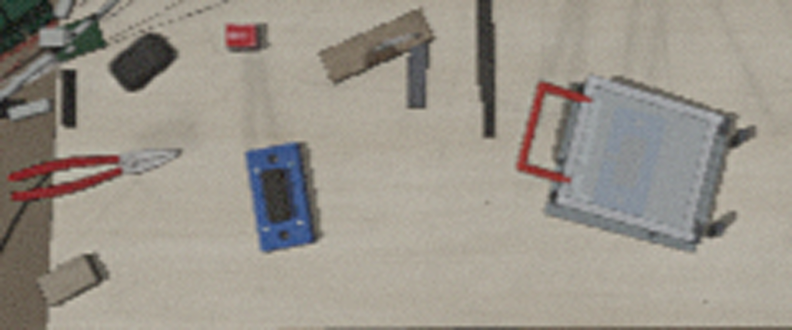

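View pics/b.png

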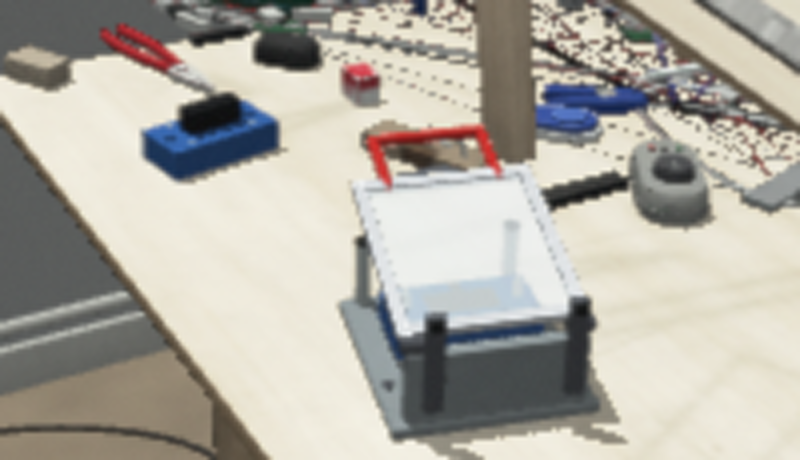

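The upper half is at crop (282,197), with its long side nearly along world x and slightly yawed. The handle bar runs from crop (543,83) to (519,172), and the station is yawed about 15°. Next I'll fit the poses in both cameras using silhouettes.

```bash
cat >> h.py <<'E'
from scipy.optimize import minimize
def boxpts(hx,hy,z0,z1): return np.array([[a*hx,b*hy,c] for a in(-1,1) for b in(-1,1) for c in(z0,z1)])
def pose(P,p): 
    c,s=np.cos(p[2]),np.sin(p[2]); return np.c_[c*P[:,0]-s*P[:,1]+p[0],s*P[:,0]+c*P[:,1]+p[1],P[:,2]]
def render(n,hulls,p,K=4):
    m=np.zeros((384*K,512*K),np.uint8)
    for H in hulls:
        q=(proj(n,pose(H,p))+.5)*K
        cv2.fillConvexPoly(m,cv2.convexHull(np.round(q).astype(np.int32)),255)
    return cv2.resize(m,(512,384),interpolation=cv2.INTER_AREA)/255.
def fit(masks,hulls,p0):
    def f(p): return sum(1-np.minimum(m,R_).sum()/np.maximum(m,R_).sum() for n,m in masks.items() for R_ in [render(n,hulls,p)])
    o=minimize(f,p0,method='Nelder-Mead',options=dict(initial_simplex=np.array([p0]+[np.add(p0,d) for d in np.diag([.008,.008,.1])]),xatol=2e-4,fatol=1e-4))
    return o.x,o.fun
def blue(im): # BGR
    h=cv2.cvtColor(im,cv2.COLOR_BGR2HSV); return cv2.inRange(h,(100,110,35),(125,255,255))
def red(im):
    h=cv2.cvtColor(im,cv2.COLOR_BGR2HSV); return cv2.inRange(h,(0,110,60),(8,255,255))|cv2.inRange(h,(172,110,60),(180,255,255))
def comp(m,uv,rad):
    w=np.zeros_like(m); cv2.circle(w,uv,rad,255,-1); return (m&w)
UP=[boxpts(.055,.028,0,.028),boxpts(.028,.011,.028,.052)]
HA=[boxpts(.047,.005,.065,.075)]+[boxpts(.005,.025,.065,.075)+[s*.042+0,.02,0] for s in(-1,1)]
E
python3 - <<'E'
from h import *
ims={n:cv2.imread(f"pics/{n}0.png") for n in("top","scene")}
def fillrib(m): return cv2.fillConvexPoly(m.copy(),cv2.convexHull(cv2.findNonZero(m)),255)
mb={'top':fillrib(comp(blue(ims['top']),(185,209),25))/255.}
ms=comp(blue(ims['scene']),(203,178),22)
g=cv2.cvtColor(ims['scene'],cv2.COLOR_BGR2GRAY); w=np.zeros_like(ms); cv2.rectangle(w,(193,166),(212,180),255,-1)
mb['scene']=((ms|((g<60).astype(np.uint8)*255&w))>0)*1.
mb['scene']=cv2.morphologyEx(mb['scene'],cv2.MORPH_CLOSE,np.ones((3,3)))
for k in (['top'],['scene'],['top','scene']):
    print('upper',k,fit({n:mb[n] for n in k},UP,[.465,.26,.1]))
mr={'top':comp(red(ims['top']),(268,190),20)/255.,'scene':comp(red(ims['scene']),(258,183),22)/255.}
for k in (['top'],['scene'],['top','scene']):
    print('handle',k,fit({n:mr[n] for n in k},HA,[.528,-.02,np.pi-.2]))
E
```

```text
upper ['top'] (array([0.46760363, 0.27247297, 0.16100582]), np.float64(0.0970566842146956))
upper ['scene'] (array([0.47506373, 0.27948579, 0.29211983]), np.float64(0.15412056256215168))
upper ['top', 'scene'] (array([0.4686021 , 0.274104  , 0.16559439]), np.float64(0.29010537746863274))
handle ['top'] (array([ 5.35570716e-01, -2.44284032e-03,  2.87987142e+00]), np.float64(0.3373283119184758))
handle ['scene'] (array([ 0.528     , -0.02      ,  2.94159265]), np.float64(1.0))
handle ['top', 'scene'] (array([ 5.35570716e-01, -2.44284032e-03,  2.87987142e+00]), np.float64(1.3373283119184758))
```

```bash
python3 - <<'E'
from h import *
ims={n:cv2.imread(f"pics/{n}0.png") for n in("top","scene")}
print(proj('scene',[[.5356,-.0024,.07],[.4676,.2725,.04]]),proj('top',[[.4676,.2725,.04]]), (red(ims['scene'])[160:200,235:285]>0).sum())
out=[]
for n,(x0,y0,x1,y1) in dict(top=(160,160,290,240),scene=(180,155,310,235)).items():
    im=cv2.resize(ims[n],None,fx=4,fy=4,interpolation=cv2.INTER_CUBIC)
    if n=='top': im=cv2.convertScaleAbs(im,alpha=1.4)
    for H,p in((UP,[.4676,.2725,.161]),(HA,[.5356,-.0024,2.88])):
        for h in H:
            cv2.polylines(im,[cv2.convexHull(np.round((proj(n,pose(h,p))+.5)*4).astype(np.int32))],True,(0,255,255),1)
    out.append(im[y0*4:y1*4,x0*4:x1*4])
cv2.imwrite("pics/ov.png",cv2.resize(np.vstack(out),None,fx=.92,fy=.92))
E
```

```text
[[256.64144659 194.53620796]
 [201.34615698 173.42490337]] [[182.8996822  208.74036568]] 173
```

View pics/ov.png

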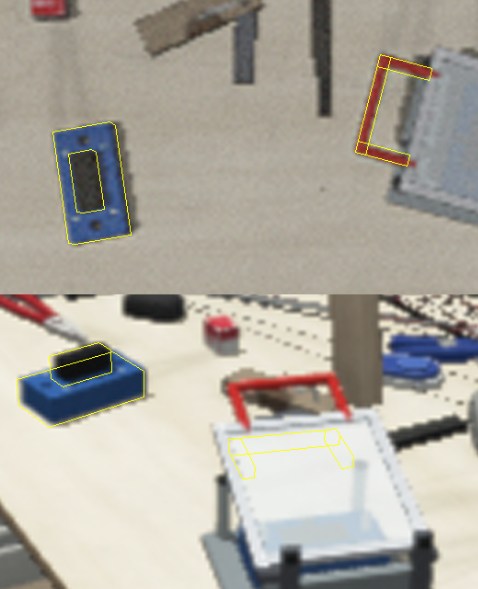

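The top view fits, but in the scene view the handle sits well above 70 mm. The guard is probably partly open at the start, so I'll fit the opening angle too.

```bash
cat >> h.py <<'E'
def guardpts(th):
    B=[boxpts(.047,.005,-.005,.005)+[0,-.2,0]]+[boxpts(.005,.02,-.005,.005)+[s*.042,-.18,0] for s in(-1,1)]
    c,s=np.cos(th),np.sin(th)
    return [np.c_[b[:,0],c*b[:,1]+s*b[:,2],-s*b[:,1]+c*b[:,2]+.07] for b in B]
E
python3 - <<'E'
from h import *
ims={n:cv2.imread(f"pics/{n}0.png") for n in("top","scene")}
mr={'top':comp(red(ims['top']),(268,190),20)/255.,'scene':comp(red(ims['scene']),(258,183),22)/255.}
def f(p): return sum(1-np.minimum(m,q).sum()/np.maximum(m,q).sum() for n,m in mr.items() for q in [render(n,guardpts(p[3]),p[:3])])
best=None
for th in(.0,.15,.3,.45):
  for s in(0,.02):
    p0=np.array([.485,-.19-s,2.88,th]); o=minimize(f,p0,method='Nelder-Mead',options=dict(initial_simplex=np.vstack([p0,p0+np.diag([.01,.015,.1,.15])]),xatol=2e-4,fatol=1e-4,maxiter=400))
    print(o.x.round(4),round(o.fun,3))
    if best is None or o.fun<best.fun: best=o
p=best.x; h=np.array([[0,-.2*np.cos(p[3]),.07+.2*np.sin(p[3])],[0,-.085,.044],[0,0,.07]]); print(pose(h,p).round(4))
# independent z from bar ends triangulation: bar centroid tops
for n in mr: print(n,proj(n,pose(h,p)).round(1))
E
```

```text
[ 0.4746 -0.1881  2.8433  0.2839] 0.787
[ 0.4837 -0.1948  2.8746 -0.0131] 1.36Traceback (most recent call last):
  File "<stdin>", line 8, in <module>
    res = _minimize_neldermead(fun, x0, args, callback, bounds=bounds,
                               **options)
    fxr = func(xr)
    fx = function(np.copy(x), *(wrapper_args + args))
  File "<stdin>", line 4, in f
  File "<stdin>", line 4, in <genexpr>
  File "h.py", line 17, in render
    q=(proj(n,pose(H,p))+.5)*K
       ~~~~^^^^^^^^^^^^^
  File "h.py", line 9, in proj
    p,A,c=cam(n); d=(np.atleast_2d(X)-c)@A; return np.c_[p['fx']*d[:,0]/d[:,2]+p['cx'],p['fy']*d[:,1]/d[:,2]+p['cy']]
          ~~~^^^
  File "h.py", line 5, in cam
    p=r.camera_params(n); return p,R.from_quat(p['attitude']).as_matrix(),np.array(p['position'])
ValueError: time passes only in moves, steps and waits
```

```bash
sed -i 's/^def cam(n):/import functools\n@functools.cache\ndef cam(n):/' h.py
python3 - <<'E'
from h import *
ims={n:cv2.imread(f"pics/{n}0.png") for n in("top","scene")}
mr={'top':comp(red(ims['top']),(268,190),20)/255.,'scene':comp(red(ims['scene']),(258,183),22)/255.}
def f(p): return sum(1-np.minimum(m,q).sum()/np.maximum(m,q).sum() for n,m in mr.items() for q in [render(n,guardpts(p[3]),p[:3])])
best=None
for th in(.2,.3,.4):
    p0=np.array([.4746,-.188,2.86,th]); o=minimize(f,p0,method='Nelder-Mead',options=dict(initial_simplex=np.vstack([p0,p0+np.diag([.01,.01,.06,.1])]),xatol=2e-4,fatol=1e-4,maxiter=400))
    print(o.x.round(4),round(o.fun,3))
    if best is None or o.fun<best.fun: best=o
p=best.x; h=np.array([[0,-.2*np.cos(p[3]),.07+.2*np.sin(p[3])],[0,-.085,.044],[0,0,.07]]); print(pose(h,p).round(4))
out=[]
for n,(x0,y0,x1,y1) in dict(top=(240,160,340,235),scene=(225,165,325,260)).items():
    im=cv2.resize(ims[n],None,fx=4,fy=4,interpolation=cv2.INTER_CUBIC)
    if n=='top': im=cv2.convertScaleAbs(im,alpha=1.4)
    for H in guardpts(p[3])+[boxpts(.055,.028,.018,.044)+[0,-.085,0],boxpts(.065,.001,.069,.071)]:
            cv2.polylines(im,[cv2.convexHull(np.round((proj(n,pose(H,p))+.5)*4).astype(np.int32))],True,(0,255,255),1)
    out.append(im[y0*4:y1*4,x0*4:x1*4])
cv2.imwrite("pics/ov2.png",cv2.resize(np.vstack(out),None,fx=.85,fy=.85))
E
```

```text
[ 0.4752 -0.1875  2.8483  0.2819] 0.772
[ 0.4807 -0.1884  2.8769  0.2816] 0.78
[ 0.478  -0.1883  2.8671  0.285 ] 0.772
[[ 0.5307 -0.0036  0.1256]
 [ 0.4998 -0.1062  0.044 ]
 [ 0.4752 -0.1875  0.07  ]]
```

View pics/ov2.png

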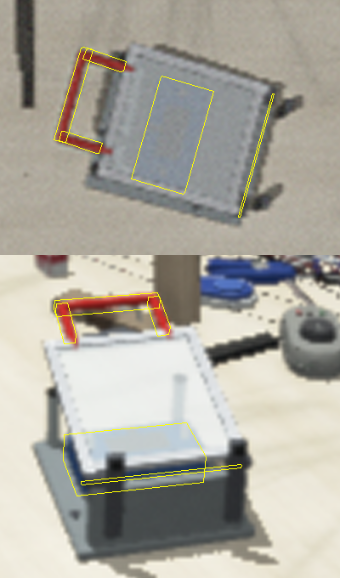

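The guard starts about 0.28 rad open, with the handle at about (0.531, -0.004, 0.126), and this agrees in both views. The lower half should be near (0.500, -0.106). I'll move above the handle.

Call:
carry_out([
  {"rot": [0, 0, 0.043], "xyz": [-0.26, -0.25, 0.02], "grip": 168},
  {"rot": [0, 0, 0.043], "xyz": [-0.26, -0.25, 0.02], "grip": 168},
  {"rot": [0, 0, 0.043], "xyz": [-0.26, -0.25, 0.02], "grip": 168},
  {"rot": [0, 0, 0.043], "xyz": [-0.26, -0.25, 0.02], "grip": 168},
  {"rot": [0, 0, 0.043], "xyz": [-0.26, -0.25, 0.02], "grip": 168},
  {"rot": [0, 0, 0.043], "xyz": [-0.26, -0.25, 0.02], "grip": 168},
  {"rot": [0, 0, 0.043], "xyz": [-0.26, -0.25, 0.02], "grip": 168},
  {"rot": [0, 0, 0.043], "xyz": [-0.26, -0.25, 0.02], "grip": 168},
], squeeze=15)

```text
clock: 0.77
tool_pos: [0.3266, 0.3248, 0.2201]
eef_rot: [0.14, 0.99, -0.0, -0.0]
contact_force: [0.3, 0.7, 0.7]
opening: 0.416
finger_force: 0.0
```

Call:
carry_out([
  {"rot": [0, 0, 0], "xyz": [-0.265, -0.24, 0.03], "grip": 168},
  {"rot": [0, 0, 0], "xyz": [-0.265, -0.24, 0.03], "grip": 168},
  {"rot": [0, 0, 0], "xyz": [-0.265, -0.24, 0.03], "grip": 168},
  {"rot": [0, 0, 0], "xyz": [-0.265, -0.24, 0.03], "grip": 168},
  {"rot": [0, 0, 0], "xyz": [-0.265, -0.24, 0.03], "grip": 168},
  {"rot": [0, 0, 0], "xyz": [-0.265, -0.24, 0.03], "grip": 168},
  {"rot": [0, 0, 0], "xyz": [-0.265, -0.24, 0.03], "grip": 168},
  {"rot": [0, 0, 0], "xyz": [-0.265, -0.24, 0.03], "grip": 168},
])

```text
clock: 1.43
tool_pos: [0.5014, 0.0422, 0.192]
eef_rot: [0.14, 0.99, 0.0, -0.0]
contact_force: [1.3, 0.8, -0.1]
opening: 0.342
finger_force: 0.0
```

```bash
cat >> h.py <<'E'
def st():
    s=r.get_state(); A=R.from_quat(s['eef_rot']).as_matrix()
    print('t',round(s['clock'],2),'p',s['tool_pos'].round(4),'F',s['contact_force'].round(1),'M',s['moment'].round(2),'ff',round(s['finger_force'],1),'op',round(s['opening']*88,1),'tooly',round(np.arctan2(A[1,1],A[0,1]),3),'tilt',np.degrees(A[:2,2]).round(2)); return s['tool_pos'],A
def to(X,yaw=None):
    p,A=st(); print('shift',(A.T@(np.array(X)-p)).round(4))
E
python3 -c "
from h import *
to([.531,-.004,.107])"
```

```text
t 1.43 p [0.5014 0.0422 0.192 ] F [ 1.3  0.8 -0.1] M [ 0.   -0.01  0.04] ff 0.0 op 30.1 tooly 1.29 tilt [-0.03  0.01]
shift [-0.0413 -0.0362  0.085 ]
```

Call:
carry_out([
  {"rot": [0, 0, 0], "xyz": [-0.025, -0.022, 0.015], "grip": 168},
  {"rot": [0, 0, 0], "xyz": [-0.025, -0.022, 0.015], "grip": 168},
  {"rot": [0, 0, 0], "xyz": [-0.025, -0.022, 0.015], "grip": 168},
  {"rot": [0, 0, 0], "xyz": [-0.025, -0.022, 0.015], "grip": 168},
])

```text
clock: 1.77
tool_pos: [0.5181, 0.0172, 0.1772]
eef_rot: [0.14, 0.99, 0.0, -0.001]
contact_force: [0.4, 1.0, -0.3]
opening: 0.34
finger_force: 0.0
```

```bash
python3 -c "
from h import *
cv2.imwrite('pics/top1.png',r.snapshot('top')[:,:,::-1]);s=r.snapshot('scene')[:,:,::-1];cv2.imwrite('pics/s1.png',s)
cv2.imwrite('pics/s1c.png',cv2.resize(s[100:260,200:350],None,fx=3.6,fy=3.6,interpolation=cv2.INTER_CUBIC))
to([.531,-.004,.107])"
```

```text
t 1.87 p [0.5181 0.0182 0.1777] F [-0.4 -0.5  0.5] M [ 0.02 -0.02  0.05] ff 0.0 op 29.8 tooly 1.293 tilt [-0.01  0.07]
shift [-0.0185 -0.0179  0.0707]
```

View pics/s1c.png

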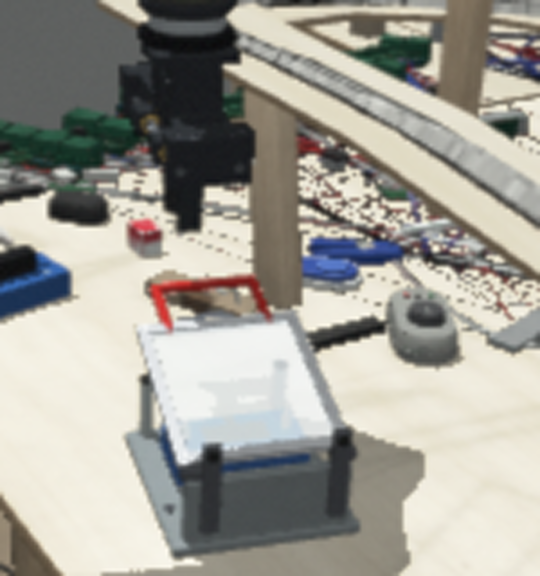

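The fingertips are at crop (187,228), above the red bar at (208,283) and a little short of it, as expected. I'll align, descend and grip.

Call:
carry_out([
  {"rot": [0, 0, 0], "xyz": [-0.0185, -0.018, 0], "grip": 168},
  {"rot": [0, 0, 0], "xyz": [-0.0185, -0.018, 0.01], "grip": 168},
  {"rot": [0, 0, 0], "xyz": [-0.0185, -0.018, 0.03], "grip": 168},
  {"rot": [0, 0, 0], "xyz": [-0.0185, -0.018, 0.05], "grip": 168},
  {"rot": [0, 0, 0], "xyz": [-0.0185, -0.018, 0.07], "grip": 168},
  {"rot": [0, 0, 0], "xyz": [-0.0185, -0.018, 0.07], "grip": 255},
  {"rot": [0, 0, 0], "xyz": [-0.0185, -0.018, 0.07], "grip": 255},
  {"rot": [0, 0, 0], "xyz": [-0.0185, -0.018, 0.07], "grip": 255},
], squeeze=15)

```text
clock: 2.53
tool_pos: [0.5319, -0.0044, 0.1082]
eef_rot: [0.139, 0.99, 0.001, 0.001]
contact_force: [-0.9, 10.2, 0.7]
opening: 0.137
finger_force: 4.4
```

Call:
carry_out([
  {"rot": [0, 0, 0], "xyz": [0, 0, 0], "grip": 255},
  {"rot": [0, 0, 0], "xyz": [0, 0, 0], "grip": 255},
])

```text
clock: 2.7
tool_pos: [0.5321, -0.0031, 0.1087]
eef_rot: [0.138, 0.99, 0.002, 0.001]
contact_force: [-0.6, 5.6, -0.4]
opening: 0.103
finger_force: 15.0
```

```bash
python3 -c "
from h import *
st()"
```

```text
t 2.7 p [ 0.5321 -0.0031  0.1087] F [-0.6  5.6 -0.4] M [1.05 0.19 0.1 ] ff 15.0 op 9.1 tooly 1.293 tilt [0.14 0.2 ]
```

Call:
carry_out([
  {"rot": [0, 0, 0], "xyz": [0, -0.0048, -0.0145], "grip": 255},
  {"rot": [0, 0, 0], "xyz": [0, -0.0128, -0.0328], "grip": 255},
  {"rot": [0, 0, 0], "xyz": [0, -0.0225, -0.0502], "grip": 255},
  {"rot": [0, 0, 0], "xyz": [0, -0.034, -0.0666], "grip": 255},
  {"rot": [0, 0, 0], "xyz": [0, -0.047, -0.0818], "grip": 255},
  {"rot": [0, 0, 0], "xyz": [0, -0.0615, -0.0956], "grip": 255},
  {"rot": [0, 0, 0], "xyz": [0, -0.0773, -0.1078], "grip": 255},
  {"rot": [0, 0, 0], "xyz": [0, -0.0942, -0.1185], "grip": 255},
])

```text
clock: 3.37
tool_pos: [0.5077, -0.0931, 0.2295]
eef_rot: [0.138, 0.99, 0.002, 0.004]
contact_force: [1.7, 5.5, 4.1]
opening: 0.106
finger_force: 15.0
```

```bash
python3 -c "
from h import *
st()"
```

```text
t 3.37 p [ 0.5077 -0.0931  0.2295] F [1.7 5.5 4.1] M [ 1.16 -0.34  0.07] ff 15.0 op 9.3 tooly 1.294 tilt [0.44 0.23]
```

Call:
carry_out([
  {"rot": [0, 0, 0], "xyz": [0, -0.0179, -0.0089], "grip": 255},
  {"rot": [0, 0, 0], "xyz": [0, -0.0366, -0.0159], "grip": 255},
  {"rot": [0, 0, 0], "xyz": [0, -0.0559, -0.0211], "grip": 255},
  {"rot": [0, 0, 0], "xyz": [0, -0.0757, -0.0243], "grip": 255},
  {"rot": [0, 0, 0], "xyz": [0, -0.0956, -0.0255], "grip": 255},
  {"rot": [0, 0, 0], "xyz": [0, -0.1156, -0.0247], "grip": 255},
  {"rot": [0, 0, 0], "xyz": [0, -0.1315, -0.0227], "grip": 255},
  {"rot": [0, 0, 0], "xyz": [0, -0.1393, -0.0212], "grip": 255},
])

```text
clock: 4.03
tool_pos: [0.4718, -0.2239, 0.2509]
eef_rot: [0.139, 0.99, 0.005, 0.005]
contact_force: [2.7, 30.6, 24.3]
opening: 0.112
finger_force: 15.5
```

Call:
carry_out([
  {"rot": [0, 0, 0], "xyz": [0, 0, 0], "grip": 255},
  {"rot": [0, 0, 0], "xyz": [0, 0, 0], "grip": 255},
  {"rot": [0, 0, 0], "xyz": [0, 0, 0], "grip": 255},
])

```text
clock: 4.28
tool_pos: [0.4719, -0.2232, 0.251]
eef_rot: [0.137, 0.991, 0.004, 0.005]
contact_force: [3.6, 15.6, 13.7]
opening: 0.105
finger_force: 15.2
```

```bash
python3 -c "
from h import *
st()"
```

```text
t 4.28 p [ 0.4719 -0.2232  0.251 ] F [ 3.6 15.6 13.7] M [ 3.15 -0.56  0.1 ] ff 15.2 op 9.3 tooly 1.297 tilt [0.64 0.38]
```

The guard is on its stop: handle height is 0.270 and there is a steady push-back. I'll release it, retreat upward, then head for the upper half.

Call:
carry_out([
  {"rot": [0, 0, 0], "xyz": [0, 0.004, 0.003], "grip": 168},
  {"rot": [0, 0, 0], "xyz": [0, 0.004, 0.003], "grip": 168},
  {"rot": [0, 0, 0], "xyz": [0, 0.004, 0.003], "grip": 168},
  {"rot": [0, 0, 0], "xyz": [0, 0.004, -0.025], "grip": 168},
  {"rot": [0, 0, 0], "xyz": [0, 0.004, -0.06], "grip": 168},
  {"rot": [0, 0, 0], "xyz": [0, 0.03, -0.065], "grip": 100},
  {"rot": [0, 0, 0], "xyz": [0, 0.07, -0.065], "grip": 50},
  {"rot": [0, 0, 0], "xyz": [0, 0.11, -0.065], "grip": 50},
])

```text
clock: 4.95
tool_pos: [0.4973, -0.1264, 0.3131]
eef_rot: [0.143, 0.99, -0.001, 0.001]
contact_force: [0.2, -0.2, -0.6]
opening: 0.544
finger_force: 0.0
```

Call:
carry_out([
  {"rot": [0, 0, -0.1], "xyz": [0, 0.04, 0], "grip": 50},
  {"rot": [0, 0, -0.2], "xyz": [0, 0.08, 0.01], "grip": 50},
  {"rot": [0, 0, -0.3], "xyz": [0, 0.12, 0.02], "grip": 50},
  {"rot": [0, 0, -0.4], "xyz": [0.01, 0.16, 0.03], "grip": 50},
  {"rot": [0, 0, -0.434], "xyz": [0.02, 0.2, 0.04], "grip": 50},
  {"rot": [0, 0, -0.434], "xyz": [0.03, 0.24, 0.05], "grip": 50},
  {"rot": [0, 0, -0.434], "xyz": [0.04, 0.28, 0.06], "grip": 50},
  {"rot": [0, 0, -0.434], "xyz": [0.05, 0.32, 0.07], "grip": 50},
])

```text
clock: 5.62
tool_pos: [0.538, 0.1931, 0.2426]
eef_rot: [-0.076, 0.997, -0.001, 0.0]
contact_force: [0.6, -0.9, -0.2]
opening: 0.802
finger_force: 0.0
```

```bash
python3 - <<'E'
from h import *
out=[]
for n,(x0,y0,x1,y1) in dict(top=(140,160,340,240),scene=(170,130,370,265)).items():
    im=np.ascontiguousarray(r.snapshot(n)[:,:,::-1]); cv2.imwrite(f"pics/{n}2.png",im)
    a=cv2.resize(im[y0:y1,x0:x1],None,fx=2.7,fy=2.7,interpolation=cv2.INTER_CUBIC)
    out.append(cv2.convertScaleAbs(a,alpha=1.4) if n=='top' else a)
cv2.imwrite("pics/v2.png",np.vstack(out)); st()
E
```

```text
t 5.72 p [0.5359 0.201  0.2422] F [-1.1 -0.6 -0.1] M [-0.01  0.04  0.03] ff 0.0 op 70.8 tooly 1.734 tilt [-0.09  0.31]
```

View pics/v2.png

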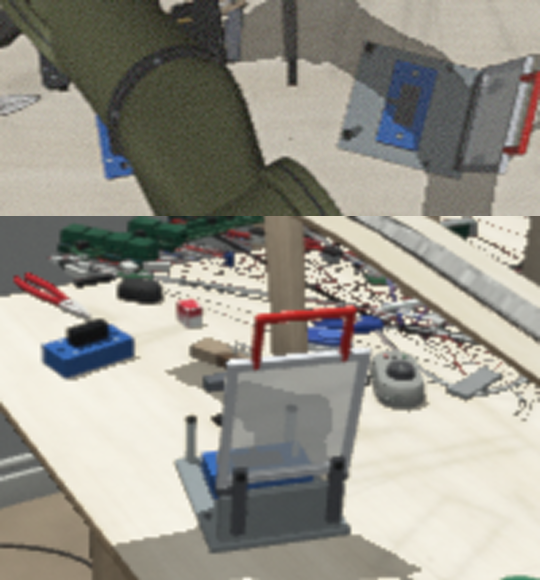

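The guard stands upright on its stop, with the bar at crop (305,318). The lower half is exposed at top-view crop (407,103). I'll fit the lower half now.

```bash
python3 - <<'E'
from h import *
im=cv2.imread("pics/top2.png")
LO=[boxpts(.055,.028,.018,.044)]
h=cv2.cvtColor(im,cv2.COLOR_BGR2HSV); i=(h[...,0]>100)&(h[...,0]<126)&(h[...,1]>100)
m=comp((i*255).astype(np.uint8),(291,198),24); m=cv2.morphologyEx(m,cv2.MORPH_OPEN,np.ones((2,2)))
hull=cv2.convexHull(cv2.findNonZero(m)); mh=cv2.fillConvexPoly(m.copy(),hull,255)/255.
print('area',mh.sum(),(m>0).sum())
pl,f=fit({'top':mh},LO,[.5,-.106,-.28]); print('lower top',pl.round(4),f)
u0=cv2.imread("pics/top0.png"); mu=comp(blue(u0),(185,209),25); mu=cv2.fillConvexPoly(mu.copy(),cv2.convexHull(cv2.findNonZero(mu)),255)/255.
pu,f=fit({'top':mu},[boxpts(.055,.028,.0,.028)],[.468,.273,.16]); print('upper top',pu.round(4),f)
s=cv2.imread("pics/scene2.png"); ms=comp(blue(s),(203,178),26)
g=cv2.cvtColor(s,cv2.COLOR_BGR2GRAY); w=np.zeros_like(ms); cv2.rectangle(w,(193,164),(212,180),255,-1)
m2=(ms|((g<60).astype(np.uint8)*255&w)); m2=cv2.morphologyEx(m2,cv2.MORPH_CLOSE,np.ones((3,3)))
ps,f=fit({'scene':m2/255.},UP,[.468,.273,.16]); print('upper scene',ps.round(4),f)
rows=[]
for I,P,H in((u0,pu,UP),(im,pl,LO)):
    c=proj('top',[[P[0],P[1],.03]])[0].astype(int); a=cv2.resize(I,None,fx=8,fy=8,interpolation=cv2.INTER_CUBIC)
    for b in H: cv2.polylines(a,[cv2.convexHull(np.round((proj('top',pose(b,P))+.5)*8).astype(np.int32))],True,(0,255,255),1)
    D=np.array([[s_*.042,0,.028 if I is u0 else .06] for s_ in(-1,1)])
    for q in proj('top',pose(D,P)): cv2.circle(a,tuple(np.round((q+.5)*8).astype(int)),6,(0,255,0),1)
    rows.append(cv2.convertScaleAbs(a[(c[1]-25)*8:(c[1]+25)*8,(c[0]-25)*8:(c[0]+25)*8],alpha=1.6))
a=cv2.resize(s,None,fx=8,fy=8,interpolation=cv2.INTER_CUBIC)
for b in UP: cv2.polylines(a,[cv2.convexHull(np.round((proj('scene',pose(b,pu))+.5)*8).astype(np.int32))],True,(0,255,255),1)
rows.append(a[153*8:203*8,178*8:228*8])
cv2.imwrite("pics/ov3.png",cv2.resize(np.hstack(rows),(798,266)))
E
```

```text
area 494.0 307
lower top [ 0.4976 -0.1086 -0.2618] 0.06897582930239154
upper top [0.4682 0.2722 0.189 ] 0.09477515998093233
upper scene [0.474  0.2784 0.3143] 0.15786525275956476
```

View pics/ov3.png

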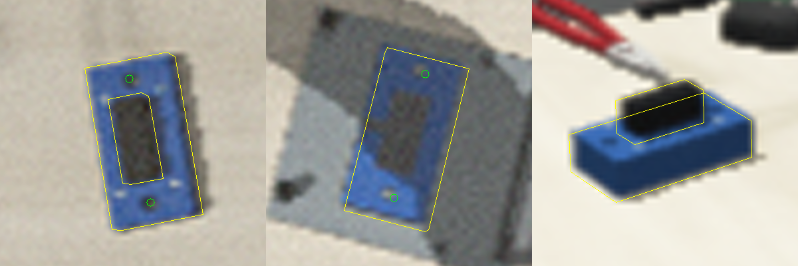

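The upper fit matches both hole positions. The lower outline is biased by its shaded side: the dowels show about 1 px left and above the model. I'll measure dowels and holes by centroids.

```bash
python3 - <<'E'
from h import *
a=cv2.imread("pics/top2.png"); b=cv2.imread("pics/top0.png")
def cen(im,X,kind,z):
    u,v=proj('top',[X])[0]; x0,y0=int(round(u))-4,int(round(v))-4
    p=im[y0:y0+9,x0:x0+9].astype(float)
    w=p[...,2]/(p[...,0]+1) if kind=='dowel' else -p.sum(2)
    # keep local window near the extremum
    k=cv2.GaussianBlur(w,(3,3),0); j,i=np.unravel_index(k[1:-1,1:-1].argmax(),(7,7)); j+=1;i+=1
    w=w[j-1:j+2,i-1:i+2]; w=np.clip(w-w.min(),0,None); g=np.mgrid[-1:2,-1:2]
    return back('top',x0+i+(w*g[1]).sum()/w.sum(),y0+j+(w*g[0]).sum()/w.sum(),z)
P=[.499,-.1065,-.265]
for z in(.052,.06):
    d=[cen(a,pose(np.array([[s*.042,0,z]]),P)[0],'dowel',z) for s in(-1,1)]
    e=d[1]-d[0]; print('dowels',z,np.round(d,4).tolist(),'mid',(sum(d)/2).round(4),'len',np.linalg.norm(e).round(4),'yaw',np.arctan2(e[1],e[0]).round(3))
P=[.468,.2725,.17]
d=[cen(b,pose(np.array([[s*.042,0,.026]]),P)[0],'hole',.026) for s in(-1,1)]
e=d[1]-d[0]; print('holes',np.round(d,4).tolist(),'mid',(sum(d)/2).round(4),'len',np.linalg.norm(e).round(4),'yaw',np.arctan2(e[1],e[0]).round(3))
g=cv2.cvtColor(b,cv2.COLOR_BGR2HSV); rib=comp(((g[...,2]<75)&(g[...,1]<110)).astype(np.uint8)*255,(184,209),9)
for z in (.045,.052):
  q=np.array([back('top',u,v,z) for u,v in cv2.findNonZero(rib)[:,0]]); print('rib',len(q),q.mean(0).round(4))
to([.468,.273,.029])
E
```

```text
dowels 0.052 [[0.4601, -0.0954, 0.052], [0.5527, -0.1299, 0.052]] mid [ 0.5064 -0.1126  0.052 ] len 0.0988 yaw -0.357
dowels 0.06 [[0.4596, -0.0949, 0.06], [0.5516, -0.1291, 0.06]] mid [ 0.5056 -0.112   0.06  ] len 0.0982 yaw -0.357
holes [[0.4259, 0.2666, 0.026], [0.508, 0.2801, 0.026]] mid [0.4669 0.2733 0.026 ] len 0.0832 yaw 0.162
rib 149 [0.4685 0.2669 0.045 ]
rib 149 [0.468  0.2654 0.052 ]
t 5.72 p [0.5359 0.201  0.2422] F [-1.1 -0.6 -0.1] M [-0.01  0.04  0.03] ff 0.0 op 70.8 tooly 1.734 tilt [-0.09  0.31]
shift [0.0551 0.0809 0.2137]
```

Call:
carry_out([
  {"rot": [0, 0, 0], "xyz": [0.028, 0.04, 0.0], "grip": 50},
  {"rot": [0, 0, 0], "xyz": [0.055, 0.08, 0.02], "grip": 50},
  {"rot": [0, 0, 0], "xyz": [0.055, 0.081, 0.06], "grip": 50},
  {"rot": [0, 0, 0], "xyz": [0.055, 0.081, 0.1], "grip": 50},
  {"rot": [0, 0, 0], "xyz": [0.055, 0.081, 0.13], "grip": 50},
  {"rot": [0, 0, 0], "xyz": [0.055, 0.081, 0.15], "grip": 100},
  {"rot": [0, 0, 0], "xyz": [0.055, 0.081, 0.15], "grip": 120},
])

```text
clock: 6.3
tool_pos: [0.4694, 0.2614, 0.0894]
eef_rot: [-0.076, 0.997, -0.003, -0.003]
contact_force: [0.2, -0.3, -0.5]
opening: 0.673
finger_force: 0.0
```

```bash
python3 -c "
from h import *
to([.467,.273,.0295])"
```

```text
t 6.3 p [0.4694 0.2614 0.0894] F [ 0.2 -0.3 -0.5] M [ 0.   -0.05  0.  ] ff 0.0 op 59.2 tooly 1.723 tilt [-0.32 -0.34]
shift [0.0002 0.0121 0.0599]
```

Call:
carry_out([
  {"rot": [0, 0, 0], "xyz": [0, 0, 0], "grip": 120},
  {"rot": [0, 0, 0], "xyz": [0, 0, 0], "grip": 120},
])

```text
clock: 6.47
tool_pos: [0.4724, 0.2642, 0.0943]
eef_rot: [-0.076, 0.997, 0.0, 0.001]
contact_force: [0.1, -0.2, 0.8]
opening: 0.542
finger_force: 0.0
```

```bash
python3 -c "
from h import *
to([.467,.273,.0295])"
```

```text
t 6.47 p [0.4724 0.2642 0.0943] F [ 0.1 -0.2  0.8] M [0.06 0.   0.03] ff 0.0 op 47.7 tooly 1.723 tilt [0.12 0.05]
shift [0.0041 0.0094 0.0648]
```

Call:
carry_out([
  {"rot": [0, 0, -0.01], "xyz": [0.004, 0.0094, 0.01], "grip": 120},
  {"rot": [0, 0, -0.01], "xyz": [0.004, 0.0094, 0.02], "grip": 120},
  {"rot": [0, 0, -0.01], "xyz": [0.004, 0.0094, 0.035], "grip": 120},
  {"rot": [0, 0, -0.01], "xyz": [0.004, 0.0094, 0.05], "grip": 120},
  {"rot": [0, 0, -0.01], "xyz": [0.004, 0.0094, 0.06], "grip": 120},
  {"rot": [0, 0, -0.01], "xyz": [0.004, 0.0094, 0.064], "grip": 120},
  {"rot": [0, 0, -0.01], "xyz": [0.004, 0.0094, 0.064], "grip": 120},
  {"rot": [0, 0, -0.01], "xyz": [0.004, 0.0094, 0.064], "grip": 120},
])

```text
clock: 7.13
tool_pos: [0.4662, 0.2732, 0.0295]
eef_rot: [-0.081, 0.997, 0.0, 0.0]
contact_force: [-1.0, -0.4, 0.1]
opening: 0.53
finger_force: 0.0
```

```bash
python3 -c "
from h import *
to([.467,.273,.0295])"
```

```text
t 7.13 p [0.4662 0.2732 0.0295] F [-1.  -0.4  0.1] M [0.   0.11 0.  ] ff 0.0 op 46.6 tooly 1.734 tilt [0.05 0.03]
shift [-0.0008 -0.0003 -0.    ]
```

Positioned exactly with no contact. I'll grip with 40 N and lift.

Call:
carry_out([
  {"rot": [0, 0, 0], "xyz": [0, 0, 0], "grip": 255},
  {"rot": [0, 0, 0], "xyz": [0, 0, 0], "grip": 255},
  {"rot": [0, 0, 0], "xyz": [0, 0, 0], "grip": 255},
  {"rot": [0, 0, 0], "xyz": [0, 0, 0], "grip": 255},
  {"rot": [0, 0, 0], "xyz": [0, 0, 0], "grip": 255},
  {"rot": [0, 0, 0], "xyz": [0, 0, 0], "grip": 255},
], squeeze=40)

```text
clock: 7.63
tool_pos: [0.4658, 0.2728, 0.0293]
eef_rot: [-0.081, 0.997, -0.0, 0.0]
contact_force: [-0.1, -0.8, 3.2]
opening: 0.247
finger_force: 40.0
```

Call:
carry_out([
  {"rot": [0, 0, 0], "xyz": [0, 0, -0.01], "grip": 255},
  {"rot": [0, 0, 0], "xyz": [0, 0, -0.03], "grip": 255},
  {"rot": [0, 0, 0], "xyz": [0, 0, -0.055], "grip": 255},
  {"rot": [0, 0, 0], "xyz": [0, 0, -0.08], "grip": 255},
  {"rot": [0, 0, 0], "xyz": [0, 0, -0.1], "grip": 255},
  {"rot": [0, 0, 0], "xyz": [0, 0, -0.1], "grip": 255},
  {"rot": [0, 0, 0], "xyz": [0, 0, -0.1], "grip": 255},
  {"rot": [0, 0, 0], "xyz": [0, 0, -0.1], "grip": 255},
])

```text
clock: 8.3
tool_pos: [0.4651, 0.2725, 0.1282]
eef_rot: [-0.082, 0.997, -0.0, -0.001]
contact_force: [0.2, -0.2, -3.1]
opening: 0.247
finger_force: 40.0
```

```bash
python3 - <<'E'
from h import *
s=r.snapshot('scene')[:,:,::-1]; t=r.snapshot('top')[:,:,::-1]; cv2.imwrite('pics/top3.png',t); cv2.imwrite('pics/s3.png',s)
a=cv2.resize(s[110:210,160:260],None,fx=4,fy=4,interpolation=cv2.INTER_CUBIC)
b=cv2.convertScaleAbs(cv2.resize(t[173:223,265:315],None,fx=8,fy=8,interpolation=cv2.INTER_CUBIC),alpha=1.6)
cv2.imwrite('pics/v3.png',np.hstack([a,b])); to([.5,-.1058,.13])
E
```

```text
t 8.4 p [0.4648 0.2724 0.1276] F [ 0.2 -0.8 -2.1] M [ 0.04  0.03 -0.03] ff 40.0 op 22.1 tooly 1.734 tilt [-0.13 -0.09]
shift [ 0.0268 -0.3789 -0.0018]
```

View pics/v3.png

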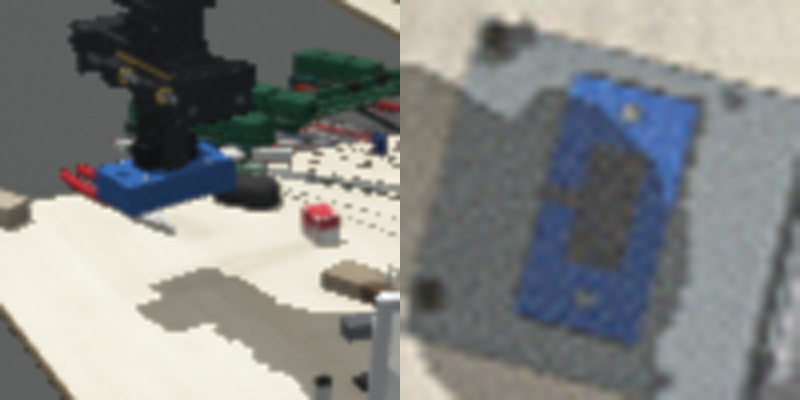

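The upper half is held level. The dowels show at panel pixels (631,112) and (585,298), and the face corners at (575,75), (700,98), (637,343) and (515,315). I'll convert these.

```bash
python3 - <<'E'
from h import *
f=lambda x,y:(265+(x-400+.5)/8-.5,173+(y+.5)/8-.5)
for z in(.052,.058):
    d=[back('top',*f(*q),z) for q in((585,298),(631,112))]; e=d[1]-d[0]
    print('dowel',((d[0]+d[1])/2).round(4),np.linalg.norm(e[:2]).round(4),np.arctan2(e[1],e[0]).round(3))
c=[back('top',*f(*q),.044) for q in((575,75),(700,98),(637,343),(515,315))]
print('corner mid',(sum(c)/4).round(4)); e=c[0]+c[1]-c[2]-c[3]; print(np.linalg.norm(e)/2,np.arctan2(e[1],e[0]), np.linalg.norm(c[0]-c[1]))
E
```

```text
dowel [ 0.5012 -0.1062  0.052 ] 0.0842 -0.257
dowel [ 0.5006 -0.1057  0.058 ] 0.0838 -0.257
corner mid [ 0.501  -0.1063  0.044 ]
0.11066007945040254 -0.26263781676916287 0.05599158748980369
```

Fits agree: lower half at (0.501, -0.106), yaw -0.26. There is one problem. The gripper body is 187 mm wide along its closing line, and at the press height the upright guard stands only about 92 mm from the lower half's centre, so this grasp would rub it. I'll set the block back down and regrasp the rib by its ends, which turns the 75 mm side towards the guard.

Call:
carry_out([
  {"rot": [0, 0, 0], "xyz": [0, 0, 0.03], "grip": 255},
  {"rot": [0, 0, 0], "xyz": [0, 0, 0.06], "grip": 255},
  {"rot": [0, 0, 0], "xyz": [0, 0, 0.08], "grip": 255},
  {"rot": [0, 0, 0], "xyz": [0, 0, 0.09], "grip": 255},
  {"rot": [0, 0, 0], "xyz": [0, 0, 0.095], "grip": 255},
  {"rot": [0, 0, 0], "xyz": [0, 0, 0.099], "grip": 255},
  {"rot": [0, 0, 0], "xyz": [0, 0, 0.099], "grip": 255},
  {"rot": [0, 0, 0], "xyz": [0, 0, 0.099], "grip": 255},
])

```text
clock: 9.07
tool_pos: [0.4662, 0.2736, 0.0307]
eef_rot: [-0.082, 0.997, 0.0, 0.001]
contact_force: [-0.1, 0.6, -3.0]
opening: 0.244
finger_force: 40.0
```

```bash
python3 -c "
from h import *
st();print(r.get_state()['q'].round(3))"
```

```text
t 9.07 p [0.4662 0.2736 0.0307] F [-0.1  0.6 -3. ] M [ 0.05 -0.03  0.04] ff 40.0 op 21.5 tooly 1.734 tilt [0.07 0.06]
[-0.48   0.922 -0.228  1.951  0.585  0.332  0.555]
```

Call:
carry_out([
  {"rot": [0, 0, 0], "xyz": [0, 0, 0.0012], "grip": 255},
  {"rot": [0, 0, 0], "xyz": [0, 0, 0.0012], "grip": 255},
  {"rot": [0, 0, 0], "xyz": [0, 0, 0.0012], "grip": 130},
  {"rot": [0, 0, 0], "xyz": [0, 0, 0.0012], "grip": 130},
  {"rot": [0, 0, 0], "xyz": [0, 0, 0.0012], "grip": 130},
  {"rot": [0, 0, 0], "xyz": [0, 0, -0.02], "grip": 100},
  {"rot": [0, 0, 0], "xyz": [0, 0, -0.045], "grip": 50},
  {"rot": [0, 0, -0.12], "xyz": [0, 0, -0.05], "grip": 0},
])

```text
clock: 9.73
tool_pos: [0.4669, 0.2743, 0.083]
eef_rot: [-0.142, 0.99, 0.001, 0.002]
contact_force: [0.8, -0.3, -0.1]
opening: 0.676
finger_force: 0.0
```

Call:
carry_out([
  {"rot": [0, 0, -0.12], "xyz": [0, 0, -0.01], "grip": 0},
  {"rot": [0, 0, -0.24], "xyz": [0, 0, -0.01], "grip": 0},
  {"rot": [0, 0, -0.36], "xyz": [0, 0, -0.01], "grip": 0},
  {"rot": [0, 0, -0.48], "xyz": [0, 0, -0.01], "grip": 0},
  {"rot": [0, 0, -0.6], "xyz": [0, 0, -0.01], "grip": 0},
  {"rot": [0, 0, -0.72], "xyz": [0, 0, -0.01], "grip": 0},
  {"rot": [0, 0, -0.72], "xyz": [0, 0, -0.01], "grip": 0},
  {"rot": [0, 0, -0.72], "xyz": [0, 0, -0.01], "grip": 0},
])

```text
clock: 10.4
tool_pos: [0.4658, 0.273, 0.0901]
eef_rot: [-0.479, 0.878, 0.0, 0.0]
contact_force: [0.1, 0.2, -0.2]
opening: 0.999
finger_force: 0.0
```

Call:
carry_out([
  {"rot": [0, 0, -0.12], "xyz": [0, 0, 0], "grip": 0},
  {"rot": [0, 0, -0.24], "xyz": [0, 0, 0], "grip": 0},
  {"rot": [0, 0, -0.36], "xyz": [0, 0, 0], "grip": 0},
  {"rot": [0, 0, -0.48], "xyz": [0, 0, 0], "grip": 0},
  {"rot": [0, 0, -0.6], "xyz": [0, 0, 0], "grip": 0},
  {"rot": [0, 0, -0.72], "xyz": [0, 0, 0], "grip": 0},
  {"rot": [0, 0, -0.72], "xyz": [0, 0, 0], "grip": 0},
  {"rot": [0, 0, -0.72], "xyz": [0, 0, 0], "grip": 0},
])

```text
clock: 11.07
tool_pos: [0.4656, 0.273, 0.0899]
eef_rot: [0.757, -0.653, -0.0, 0.0]
contact_force: [-0.2, 0.6, 0.3]
opening: 0.996
finger_force: 0.0
```

```bash
python3 -c "
from h import *
to([.467,.273,.0295]);print(r.get_state()['q'].round(3))"
```

```text
t 11.07 p [0.4656 0.273  0.0899] F [-0.2  0.6  0.3] M [0.1  0.15 0.01] ff 0.0 op 87.7 tooly -2.995 tilt [-0.02  0.  ]
shift [ 0.0002 -0.0014  0.0604]
[-0.202  0.905 -0.719  1.924  0.943  0.694  1.776]
```

Call:
carry_out([
  {"rot": [0, 0, -0.017], "xyz": [-0.0003, -0.0015, 0.02], "grip": 0},
  {"rot": [0, 0, -0.017], "xyz": [-0.0003, -0.0015, 0.04], "grip": 0},
  {"rot": [0, 0, -0.017], "xyz": [-0.0003, -0.0015, 0.055], "grip": 0},
  {"rot": [0, 0, -0.017], "xyz": [-0.0003, -0.0015, 0.0604], "grip": 0},
  {"rot": [0, 0, -0.017], "xyz": [-0.0003, -0.0015, 0.0604], "grip": 0},
  {"rot": [0, 0, -0.017], "xyz": [-0.0003, -0.0015, 0.0604], "grip": 0},
  {"rot": [0, 0, -0.017], "xyz": [-0.0003, -0.0015, 0.0604], "grip": 255},
  {"rot": [0, 0, -0.017], "xyz": [-0.0003, -0.0015, 0.0604], "grip": 255},
], squeeze=40)

```text
clock: 11.73
tool_pos: [0.4673, 0.2739, 0.03]
eef_rot: [0.764, -0.645, 0.0, -0.0]
contact_force: [-0.1, 0.2, 0.3]
opening: 0.87
finger_force: 0.0
```

Call:
carry_out([
  {"rot": [0, 0, 0], "xyz": [0, 0, 0], "grip": 255},
  {"rot": [0, 0, 0], "xyz": [0, 0, 0], "grip": 255},
  {"rot": [0, 0, 0], "xyz": [0, 0, 0], "grip": 255},
  {"rot": [0, 0, 0], "xyz": [0, 0, 0], "grip": 255},
])

```text
clock: 12.07
tool_pos: [0.4673, 0.2737, 0.0297]
eef_rot: [0.764, -0.645, 0.0, -0.0]
contact_force: [0.7, -0.9, 2.0]
opening: 0.634
finger_force: 40.0
```

```bash
python3 -c "
from h import *
to([.467,.273,.0295])"
```

```text
t 12.07 p [0.4673 0.2737 0.0297] F [ 0.7 -0.9  2. ] M [ 0.06  0.12 -0.05] ff 40.0 op 55.8 tooly -2.973 tilt [0.02 0.01]
shift [0.0006 0.0004 0.0002]
```

Call:
carry_out([
  {"rot": [0, 0, 0], "xyz": [0, 0, -0.015], "grip": 255},
  {"rot": [0, 0, 0], "xyz": [0, 0, -0.04], "grip": 255},
  {"rot": [0, 0, 0], "xyz": [0, 0, -0.07], "grip": 255},
  {"rot": [0, 0, 0], "xyz": [0, 0, -0.1], "grip": 255},
  {"rot": [0, 0, 0.08], "xyz": [0.02, 0.0016, -0.115], "grip": 255},
  {"rot": [0, 0, 0.16], "xyz": [0.05, 0.004, -0.115], "grip": 255},
  {"rot": [0, 0, 0.24], "xyz": [0.08, 0.0064, -0.115], "grip": 255},
  {"rot": [0, 0, 0.32], "xyz": [0.11, 0.009, -0.115], "grip": 255},
])

```text
clock: 12.73
tool_pos: [0.4765, 0.1622, 0.1446]
eef_rot: [-0.651, 0.759, -0.0, -0.0]
contact_force: [0.2, -0.7, -3.9]
opening: 0.629
finger_force: 40.0
```

Call:
carry_out([
  {"rot": [0, 0, 0.06], "xyz": [0, 0, 0], "grip": 255},
  {"rot": [0, 0, 0.109], "xyz": [0, 0, 0], "grip": 255},
  {"rot": [0, 0, 0.109], "xyz": [0, 0, 0], "grip": 255},
])

```text
clock: 12.98
tool_pos: [0.4766, 0.1627, 0.1444]
eef_rot: [-0.609, 0.793, -0.0, -0.0]
contact_force: [-0.2, 0.2, -2.5]
opening: 0.63
finger_force: 40.0
```

```bash
python3 -c "
from h import *
to([.501,-.106,.135])"
```

```text
t 12.98 p [0.4766 0.1627 0.1444] F [-0.2  0.2 -2.5] M [0.12 0.08 0.01] ff 40.0 op 55.5 tooly 2.879 tilt [-0.04 -0.04]
shift [ 0.2532 -0.0932  0.0095]
```

Call:
carry_out([
  {"rot": [0, 0, 0], "xyz": [0.036, -0.013, 0], "grip": 255},
  {"rot": [0, 0, 0], "xyz": [0.073, -0.027, 0], "grip": 255},
  {"rot": [0, 0, 0], "xyz": [0.11, -0.0405, 0], "grip": 255},
  {"rot": [0, 0, 0], "xyz": [0.147, -0.054, 0], "grip": 255},
  {"rot": [0, 0, 0], "xyz": [0.184, -0.068, 0], "grip": 255},
  {"rot": [0, 0, 0], "xyz": [0.221, -0.081, 0], "grip": 255},
  {"rot": [0, 0, 0], "xyz": [0.245, -0.09, 0], "grip": 255},
  {"rot": [0, 0, 0], "xyz": [0.253, -0.093, 0], "grip": 255},
])

```text
clock: 13.65
tool_pos: [0.5009, -0.1108, 0.1436]
eef_rot: [-0.607, 0.795, -0.001, -0.002]
contact_force: [-0.8, -0.8, -3.0]
opening: 0.629
finger_force: 40.0
```

Call:
carry_out([
  {"rot": [0, 0, 0], "xyz": [0, 0, 0.015], "grip": 255},
  {"rot": [0, 0, 0], "xyz": [0, 0, 0.03], "grip": 255},
  {"rot": [0, 0, 0], "xyz": [0, 0, 0.045], "grip": 255},
  {"rot": [0, 0, 0], "xyz": [0, 0, 0.045], "grip": 255},
  {"rot": [0, 0, 0], "xyz": [0, 0, 0.045], "grip": 255},
])

```text
clock: 14.07
tool_pos: [0.5013, -0.1035, 0.0992]
eef_rot: [-0.611, 0.792, 0.001, -0.0]
contact_force: [0.2, 0.2, -2.7]
opening: 0.628
finger_force: 40.0
```

```bash
python3 - <<'E'
from h import *
to([.501,-.106,.0737])
s=r.snapshot('scene')[:,:,::-1]; cv2.imwrite('pics/s4.png',s)
cv2.imwrite('pics/v4.png',cv2.resize(s[150:260,215:335],None,fx=5,fy=5,interpolation=cv2.INTER_CUBIC))
E
```

```text
t 14.07 p [ 0.5013 -0.1035  0.0992] F [ 0.2  0.2 -2.7] M [0.09 0.04 0.03] ff 40.0 op 55.3 tooly 2.885 tilt [-0.1   0.06]
shift [ 0.0025 -0.0004  0.0255]
```

View pics/v4.png

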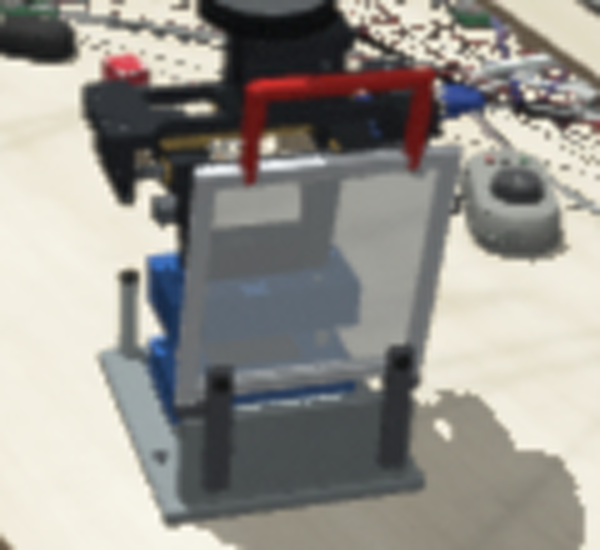

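The upper half is level directly above the lower half, seen through the guard at crop (260,290) over (250,370). The body is clear of the guard. I'll correct the 2.5 mm offset, then descend slowly.

Call:
carry_out([
  {"rot": [0, 0, 0], "xyz": [0.0025, -0.0004, 0], "grip": 255},
  {"rot": [0, 0, 0], "xyz": [0.0025, -0.0004, 0.002], "grip": 255},
  {"rot": [0, 0, 0], "xyz": [0.0025, -0.0004, 0.006], "grip": 255},
  {"rot": [0, 0, 0], "xyz": [0.0025, -0.0004, 0.009], "grip": 255},
  {"rot": [0, 0, 0], "xyz": [0.0025, -0.0004, 0.011], "grip": 255},
  {"rot": [0, 0, 0], "xyz": [0.0025, -0.0004, 0.013], "grip": 255},
  {"rot": [0, 0, 0], "xyz": [0.0025, -0.0004, 0.015], "grip": 255},
  {"rot": [0, 0, 0], "xyz": [0.0025, -0.0004, 0.017], "grip": 255},
])

```text
clock: 14.78
tool_pos: [0.5016, -0.1068, 0.0824]
eef_rot: [-0.61, 0.793, 0.0, 0.0]
contact_force: [0.1, 0.5, -1.8]
opening: 0.635
finger_force: 40.0
```

```bash
python3 -c "
from h import *
to([.501,-.106,.0737])"
```

```text
t 14.78 p [ 0.5016 -0.1068  0.0824] F [ 0.1  0.5 -1.8] M [ 0.23  0.06 -0.01] ff 40.0 op 55.9 tooly 2.882 tilt [0.01 0.04]
shift [-0.0007  0.0008  0.0087]
```

Underside is about 7 mm below the dowel tips with no contact force, so the dowels are in the holes. I'll continue down.

Call:
carry_out([
  {"rot": [0, 0, 0], "xyz": [0, 0, 0.0015], "grip": 255},
  {"rot": [0, 0, 0], "xyz": [0, 0, 0.003], "grip": 255},
  {"rot": [0, 0, 0], "xyz": [0, 0, 0.0045], "grip": 255},
  {"rot": [0, 0, 0], "xyz": [0, 0, 0.006], "grip": 255},
  {"rot": [0, 0, 0], "xyz": [0, 0, 0.0075], "grip": 255},
  {"rot": [0, 0, 0], "xyz": [0, 0, 0.009], "grip": 255},
  {"rot": [0, 0, 0], "xyz": [0, 0, 0.009], "grip": 255},
])

```text
clock: 15.37
tool_pos: [0.5016, -0.1068, 0.0737]
eef_rot: [-0.61, 0.793, 0.0, 0.0]
contact_force: [-1.3, 2.3, 5.0]
opening: 0.631
finger_force: 40.0
```

```bash
python3 -c "
from h import *
to([.501,-.106,.0737])"
```

```text
t 15.37 p [ 0.5016 -0.1068  0.0737] F [-1.3  2.3  5. ] M [ 0.45  0.33 -0.14] ff 40.0 op 55.5 tooly 2.882 tilt [0.02 0.03]
shift [-0.0006  0.0008  0.    ]
```

Call:
carry_out([
  {"rot": [0, 0, 0], "xyz": [0, 0, 0.0015], "grip": 255},
  {"rot": [0, 0, 0], "xyz": [0, 0, 0.003], "grip": 255},
  {"rot": [0, 0, 0], "xyz": [0, 0, 0.0045], "grip": 255},
  {"rot": [0, 0, 0], "xyz": [0, 0, 0.0055], "grip": 255},
  {"rot": [0, 0, 0], "xyz": [0, 0, 0.0065], "grip": 255},
  {"rot": [0, 0, 0], "xyz": [0, 0, 0.0065], "grip": 255},
  {"rot": [0, 0, 0], "xyz": [0, 0, 0.0065], "grip": 255},
])

```text
clock: 15.95
tool_pos: [0.5016, -0.1068, 0.068]
eef_rot: [-0.61, 0.793, -0.0, 0.0]
contact_force: [-2.0, 2.5, 10.5]
opening: 0.635
finger_force: 40.0
```

```bash
python3 -c "
from h import *
st()"
```

```text
t 15.95 p [ 0.5016 -0.1068  0.068 ] F [-2.   2.5 10.5] M [ 0.56  0.78 -0.08] ff 40.0 op 55.9 tooly 2.882 tilt [ 0.05 -0.  ]
```

Call:
carry_out([
  {"rot": [0, 0, 0], "xyz": [0, 0, 0.001], "grip": 255},
  {"rot": [0, 0, 0], "xyz": [0, 0, 0.002], "grip": 255},
  {"rot": [0, 0, 0], "xyz": [0, 0, 0.0025], "grip": 255},
  {"rot": [0, 0, 0], "xyz": [0, 0, 0.0025], "grip": 255},
  {"rot": [0, 0, 0], "xyz": [0, 0, 0.0025], "grip": 255},
])

```text
clock: 16.37
tool_pos: [0.5016, -0.1068, 0.0676]
eef_rot: [-0.61, 0.793, -0.001, 0.0]
contact_force: [-6.8, 2.4, 32.4]
opening: 0.635
finger_force: 40.0
```

```bash
python3 - <<'E'
from h import *
st()
out=[]
for n,(x0,y0,x1,y1) in dict(scene=(215,150,335,260),top=(215,135,345,245)).items():
    im=r.snapshot(n)[:,:,::-1]; a=cv2.resize(im[y0:y1,x0:x1],(390,360),interpolation=cv2.INTER_CUBIC); out.append(a)
cv2.imwrite('pics/v5.png',np.hstack(out))
E
```

```text
t 16.37 p [ 0.5016 -0.1068  0.0676] F [-6.8  2.4 32.4] M [ 0.56  1.98 -0.15] ff 40.0 op 55.8 tooly 2.882 tilt [ 0.12 -0.1 ]
```

View pics/v5.png

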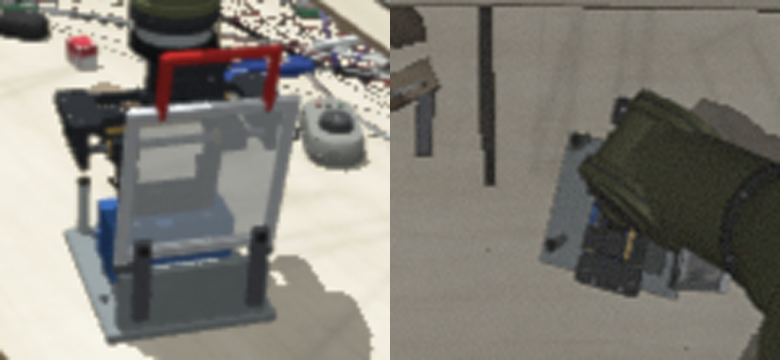

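Force rose sharply after 6.1 mm of travel, so the pair is on the stop. The guard is upright with its bar at (220,55), and the halves look shut at (165,235). I'll ease the push slightly and hand in.

Call:
carry_out([
  {"rot": [0, 0, 0], "xyz": [0, 0, -0.001], "grip": 255},
  {"rot": [0, 0, 0], "xyz": [0, 0, -0.001], "grip": 255},
  {"rot": [0, 0, 0], "xyz": [0, 0, -0.001], "grip": 255},
  {"rot": [0, 0, 0], "xyz": [0, 0, -0.001], "grip": 255},
])

```text
clock: 16.8
tool_pos: [0.5016, -0.1068, 0.0676]
eef_rot: [-0.61, 0.793, -0.001, 0.0]
contact_force: [-5.2, 1.4, 22.1]
opening: 0.631
finger_force: 40.0
```

```bash
python3 -c "
from h import *
p,A=st()
if p[2]<.0683 and r.get_state()['contact_force'][2]>14: print(r.finish_job())
"
```

```text
t 16.8 p [ 0.5016 -0.1068  0.0676] F [-5.2  1.4 22.1] M [ 0.52  1.41 -0.07] ff 40.0 op 55.5 tooly 2.882 tilt [ 0.09 -0.06]
the job is handed in; nothing more can be done
None
```

I handed the job in at 16.8 s; no verdict came back. The guard is open on its stop, and the upper half sits on the dowels, still gripped (40 N) and held down on the stop at about 22 N after about 6 mm of travel.

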